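# Close the slanted rinse-tank fitting with its camlock cap

### The arm

A 6-joint arm with a two-finger parallel gripper is mounted at the origin on the work surface. World frame = base frame: x ahead of the robot, y to its left, z up, the work surface at z = 0. Lengths are in m, angles in rad, forces in N, time in s.
With the tool pointing down it reaches from about 0.35 to 0.975 m from the base axis. Payload 4.9 kg.
Tool frame: the origin (TCP) lies between the finger pads; the fingertips stand 25 mm ahead of it and the grasp point (between the pads) lies 6 mm ahead of it; z points along the fingers, y is the line along which they close (so a half turn about z gives the same grasp; the last joint's range is limited). The gripper opens to 85 mm and grips with 20 to 120 N. Pads are 22 mm wide; open, the fingers measure 114 mm over their backs; the gripper's body (76 mm by 85 mm) begins 54 mm behind the grasp point. The pads swing forward as they close: fully open they stand 13 mm farther back than shut.
Start: joints at [-1.331, 0.053, 1.613, -0, 1.476, -0.119], TCP at [0.219, -0.585, 0.256] pointing down, gripper open.
Joint ranges: [-3.01, 3.01], [-1.01, 2.22], [0.06, 2.58], [-1.02, 4.17], [0.09, 2.62], [-3.14, 3.14]. Speed limits (rad/s): [2.57, 2.57, 3.14, 3.14, 3.14, 3.14].

### API

Orientations are given as a unit quaternion [w, x, y, z].
In Python, from plant import manip gives the robot as it stands.
- The arm moves only by the shell command python3 -m inch 'ROWS'. ROWS is JSON, a list of rows, each a list of 3 entries, a list of its own where there are three numbers: the shift along the tool's x, y, z in m, then the turn, a rotation vector about the tool's x, y, z in rad, then the opening, from 0 (shut) to 1 (fully open). A call has 1 to 8 rows; each row shifts and turns the commanded pose from where the row before left it, along the tool's axes as they then stand; what a row does not reach is not made up. A row lasts 1/10 s, in which the tool goes at most 50 mm and 8.59 degrees, less where a joint would pass 70% of its speed; a pose out of reach is approached as far as the arm can. A call with a gripper value outside its range is refused whole. The fingers move at their own pace and stop on an object; the grip force is fixed at half the most. Time passes only in rows, so rows that do not move let the fingers close. It gives the time, the measured TCP pose, the force, the opening and the grip force at its end, in the units of the state.
- manip.state(): the state, without advancing time (a new reading comes with each control period).
- manip.grab_frame(name): name is "scene" or "top" or "wrist"; returns (picture, depth): 384x512x3 uint8, red, green, blue; 384x512 float32, m along the optical axis (not along the pixel's ray), 0 where there is no reading.
- manip.camera_params(name): a dict with "camera_matrix" (3x3 intrinsics, pixels), "rvec" (rotation vector, rad) and "tvec" (3), from world to camera coordinates, as OpenCV has them. Camera axes: x right, y down, z forward; pixel columns grow to the right and rows downward; lengths in m; the calibration is good to about 2 mm. The wrist camera is an equidistant fisheye: a pixel r from the principal point sees the ray r / f radians off the axis. A picture is of the moment at which its call begins: read the wrist's pose just before it. camera_params takes no time and is no camera call; for the wrist camera it gives the pose at the moment of the call.
- manip.job_done(): hands the job in; it is judged then, once.
Trained networks look in the newest picture that a camera, given by its name, has taken for a name from the list of things; names that differ only in an ending like _2 or _b are one class to them, and where a whole thing is asked for, a point or a joint stands for the part that bears it (a point fixed in the world has none). Each returns a list of dicts, best first, with "score" (0 to 1); they miss things now and then, are a little off and sometimes report something else, mostly with a low value. They report only what shows in the picture. A call takes as long as a camera call. They do not tell look-alikes from the thing itself.
- manip.look_for(camera, label): "point" ([x, y, z] in m, in world coordinates, good to about 4 mm: the middle of the surface that is visible of it).
The state is a dict: "time": time; "joint_pos": joint angles; "joint_vel": joint speeds; "joint_efforts": joint torques, N m; "tool_pos": TCP position; "tool_rot": TCP orientation; "contact_force": force on the tool from outside, world axes, zero at the start; "ft_torque": the same for the moment, N m; "gripper_width": opening from 0.0 (shut) to 1.0 (fully open); "grasp_force": force on a finger pad.
Only numpy, scipy, OpenCV 4.12 (cv2) and the standard library are available. Lean on these libraries where they do the work, as an engineer would, in place of code of your own. Each camera call takes 0.05 s, during which the arm holds its last target. There are 200 camera calls.

### The job

Close the rinse-water tank's slanted fitting with the camlock cap standing on the table: with both cam arms still open, push the cap along the fitting's axis until it is fully home. Then swing its two cam arms fully down, one after the other, so that the cap is locked on, let go, and leave the tin, bottle and jar where they stand.

Things in the scene. Friction and masses are not known exactly. Their poses are not given: they have to be found in the camera images.
- fitting_mouth (a point): Centre of the end face of the tank's grooved steel adaptor, a fixed round stub leaning 35 deg (0.61 rad) from vertical towards the robot's side. z points out along the stub, y is level. Down the stub: lip 40 mm in diameter (bevelled to 33 at the end) for 10 mm, groove 30 mm in diameter from 10 to 27 mm, collar 40 mm to 45 mm, neck 32 mm to the tank's panel at 85 mm. Mouth 200 mm above the table.
- tank: White rinse-water tank fixed to the table, 200 mm wide (y), from 3 to 263 mm behind the mouth in x; origin on the table straight below fitting_mouth, z up, its front faces -x. Its sloping panel is square to the stub; its flat top, behind the stub, is 162 mm above the table. Nothing stands beside the stub.
- cap_grip (a point): Centre of the upright grip bar on top of the loose cap: bar 12 mm thick (x) by 36 mm long (y) by 24 mm high (z). z points from the mouth to the closed top; the flat top round the bar is 12 mm below this point, the mouth rim 50 mm below. With the cap fully home this point is 17 mm out from fitting_mouth along the stub's axis; any turn about the axis will do.
- cap: The loose aluminium camlock dust cap, about 0.36 kg with its arms (varies), standing mouth down on the table at the start; origin at the centre of its mouth, axes as cap_grip. Outside diameter 51 mm, bore 43 mm in diameter, 33 mm deep. One cam arm on its +y side, one on its -y side. Once pushed home it stays on the fitting when let go.
- cam_a (a joint): Angle (rad) of the steel cam arm on the cap's +y side: 0 = fully down, against its stop; 1.22 = straight out to the side; 1.9 = fully open. It stays where left (friction 0.08 N m). Its 7 mm thick nose enters the groove under the lip as it goes down and draws the cap home; if the cap is far short of home the nose strikes the lip and the arm stops part way.
- cam_b (a joint): The same for the cam arm on the cap's -y side, mirrored.
- cam_a_mid (a point): Point on the middle line of the +y arm, 35 mm from its hinge pin. The pin is parallel to cap x, 33 mm from the cap's axis, 28 mm below cap_grip. The arm is a straight bar 58 mm long, 14 mm wide, 6 mm thick (a thin look-only wire ring hangs beyond its end); fully down it points to the mouth side, splayed outward 20 deg (0.35 rad) from the cap's axis.
- cam_b_mid (a point): The same for the -y arm, mirrored.
- tin_center (a point): Centre of a closed steel instrument tin, 90 x 150 x 33 mm, lying on top of the tank. Leave it alone.
- bottle_center (a point): Centre of a standing white bottle, 64 mm in diameter, 190 mm high. Leave it alone.
- jar_center (a point): Centre of a standing glass jar, 56 mm in diameter, 60 mm high. Leave it alone.
Not all that is in view belongs to the job. Of the things that look like the cap, the middle-sized one is meant.

How it is judged:
On the way, in this order (a step that is already met when the one before it is completed fails the run):
1. the cap is pushed fully home on the fitting with both cam arms still open (z of cap_grip in the frame of fitting_mouth between 0.0135 and 0.0205 m and distance between cap_grip and fitting_mouth below 0.022 m and angle between the z axis of cap_grip and the z axis of fitting_mouth, either way round below 0.12 rad and value of joint each of cam_a, cam_b above 0.7 rad), for 0.2 s.
2. one cam arm is fully down while the other is still open (((value of joint cam_a below 0.12 rad and value of joint cam_b above 0.5 rad) or (value of joint cam_b below 0.12 rad and value of joint cam_a above 0.5 rad))), for 0.1 s.
3. both cam arms are fully down (value of joint each of cam_a, cam_b below 0.12 rad), for 0.1 s.
At the end, for the whole second after the job is handed in: The cap sits on the fitting within 3.5 mm of fully home and 0.12 rad of its axis, both cam arms are within 0.12 rad of fully down, and tin, bottle and jar are within 30 mm of where they started (all of step 3 and z of cap_grip in the frame of fitting_mouth between 0.0135 and 0.0205 m and distance between cap_grip and fitting_mouth below 0.022 m and angle between the z axis of cap_grip and the z axis of fitting_mouth, either way round below 0.12 rad and distance of each of tin_center, bottle_center, jar_center from where it was at the start of the episode below 0.03 m); the robot touches nothing.
It fails at once if the tin is moved 30 mm or more (distance of tin_center from where it was at the start of the episode above 0.03 m).
It fails at once if the bottle is moved 30 mm or more (distance of bottle_center from where it was at the start of the episode above 0.03 m).
It fails at once if the jar is moved 30 mm or more (distance of jar_center from where it was at the start of the episode above 0.03 m).
It also fails if it takes over 72 s, if anything falls off the work surface, if the arm or the gripper's body presses on something with over 40 N, if the wrist force passes 120 N, or if a joint passes its speed limit or range.

## Working session

There is one attempt and no reset: what is moved stays moved. The work goes in short steps, Python scripts to look and compute and a shell command to move; the robot and the scene stay as the last step left them, time stands still between calls to the robot, and variables do not carry over. Pictures are saved under pics/ and viewed, at most 10 in all, crops included, and the job is handed in when it is done.

```bash
ls; mkdir -p pics
cat > h.py <<'E'
import numpy as np, cv2
from scipy.spatial.transform import Rotation as R
from plant import manip
def save(cam,name):
    im,d=manip.grab_frame(cam); cv2.imwrite(f'pics/{name}.png',im[:,:,::-1]); np.save(f'pics/{name}.npy',d); return im,d
def rot(q): return R.from_quat([q[1],q[2],q[3],q[0]])
def cloud(cam,d):
    p=manip.camera_params(cam);K=np.array(p['camera_matrix']);Rc=cv2.Rodrigues(np.array(p['rvec'],float))[0];t=np.array(p['tvec']).ravel()
    v,u=np.mgrid[:d.shape[0],:d.shape[1]];x=(u-K[0,2])/K[0,0];y=(v-K[1,2])/K[1,1]
    if cam=='wrist':
        r=np.hypot(x,y)+1e-9; s=np.tan(r)/r; x=x*s;y=y*s
    P=np.stack([x*d,y*d,d],-1); return (P-t)@Rc
E
python3 - <<'E'
from h import *
ims=[save(c,c+'0')[0] for c in ('scene','top')]
for c in ('scene','top'):
  for l in ('cap','cap_grip','fitting_mouth','tank','tin_center','bottle_center','jar_center','cam_a','cam_a_mid'):
    print(c,l,[(np.round(r['point'],3).tolist(),round(r['score'],2)) for r in manip.look_for(c,l)])
print(manip.state())
E
python3 -c "
import cv2,numpy as np
a=cv2.imread('pics/scene0.png');b=cv2.imread('pics/top0.png')
cv2.imwrite('pics/both0.png',cv2.resize(np.hstack([a,b]),(800,300)))"
```

```text
pics
scene cap [([0.603, -0.303, 0.083], 0.73), ([0.536, -0.145, 0.032], 0.68), ([0.514, -0.039, 0.042], 0.54)]
scene cap_grip [([0.537, -0.148, 0.032], 0.87), ([0.519, -0.04, 0.039], 0.77), ([0.608, -0.301, 0.087], 0.69)]
scene fitting_mouth [([0.548, 0.193, 0.172], 0.92)]
scene tank [([0.669, 0.262, 0.137], 0.75), ([0.392, 0.004, 0.043], 0.67)]
scene tin_center [([0.719, 0.208, 0.194], 0.97)]
scene bottle_center [([0.74, -0.163, 0.098], 0.73)]
scene jar_center [([0.391, 0.002, 0.044], 0.58), ([0.55, 0.192, 0.17], 0.28)]
scene cam_a [([0.536, -0.047, 0.021], 0.57), ([0.648, -0.299, 0.055], 0.48), ([0.537, -0.319, 0.031], 0.37)]
scene cam_a_mid [([0.577, -0.128, 0.032], 0.42), ([0.533, -0.314, 0.036], 0.4)]
top cap [([0.523, -0.159, 0.036], 0.91), ([0.59, -0.305, 0.094], 0.58)]
top cap_grip [([0.588, -0.307, 0.098], 0.88), ([0.523, -0.154, 0.036], 0.82), ([0.5, -0.045, 0.048], 0.58)]
top fitting_mouth [([0.542, 0.184, 0.171], 0.61), ([0.582, -0.131, 0.03], 0.51)]
top tank [([0.603, 0.167, 0.157], 0.57), ([0.524, -0.154, 0.036], 0.34)]
top tin_center [([0.715, 0.191, 0.196], 0.68)]
to
[... 355 characters left out ...]
224e+00,  5.27292941e-02,  1.61287764e+00,  1.55127211e-05,
        1.47599786e+00, -1.19011957e-01]), 'joint_vel': array([ 1.11073615e-03, -8.97163704e-04, -6.15818401e-05, -1.88442234e-03,
        1.77973757e-05,  5.48429327e-04]), 'joint_efforts': array([-1.81748866e-03, -3.93694675e+01, -3.70476758e+01, -4.03952208e-04,
        4.34241902e-04, -6.69718105e-06]), 'tool_pos': array([ 0.21945048, -0.58519781,  0.25629877]), 'tool_rot': array([-6.52417729e-06,  9.83953202e-01,  1.78426724e-01,  7.34124140e-06]), 'contact_force': array([-0.71151784,  0.67849754,  0.1833212 ]), 'ft_torque': array([ 0.06537049,  0.00848175, -0.06052082]), 'grasp_force': 0.0, 'gripper_width': 0.9992182724687718}
```

View pics/both0.png

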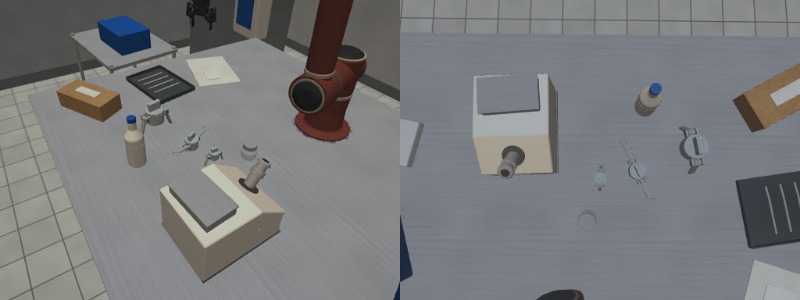

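Run:
```python
from h import *
for cam in('top','scene'):
    d=np.load(f'pics/{cam}0.npy'); P=cloud(cam,d)
    for c in ((.59,-.305),(.525,-.155),(.503,-.043)):
        m=(np.hypot(P[...,0]-c[0],P[...,1]-c[1])<.085)&(P[...,2]>.012)&(d>0)
        Q=P[m]; print(cam,c,m.sum(),'zmax',np.percentile(Q[:,2],[50,80,95,99]).round(3), 'extent',Q.min(0).round(3),Q.max(0).round(3))
        zt=np.percentile(Q[:,2],99.5); T=Q[Q[:,2]>zt-.01]; w,V=np.linalg.eigh(np.cov(T[:,:2].T)); print('  top pts',len(T),T.mean(0).round(4),'long axis',V[:,1].round(3),np.sqrt(w).round(4))
im=cv2.imread('pics/top0.png');a=cv2.resize(im[150:260,230:410],None,fx=4.4,fy=4.4,interpolation=cv2.INTER_CUBIC)
cv2.imwrite('pics/crop1.png',a)
```

```text
top (0.59, -0.305) 1405 zmax [0.096 0.101 0.13  0.132] extent [ 0.521 -0.349  0.013] [ 0.665 -0.28   0.134]
  top pts 199 [ 0.5929 -0.3136  0.1294] long axis [-0.987 -0.163] [0.0049 0.0141]
top (0.525, -0.155) 764 zmax [0.036 0.039 0.062 0.063] extent [ 0.448 -0.198  0.014] [ 0.604 -0.116  0.065]
  top pts 89 [ 0.5264 -0.1574  0.0608] long axis [-0.903 -0.43 ] [0.0037 0.0102]
top (0.503, -0.043) 283 zmax [0.049 0.052 0.067 0.068] extent [ 0.47  -0.062  0.013] [ 0.539 -0.03   0.069]
  top pts 42 [ 0.5048 -0.0469  0.0658] long axis [-0.999  0.035] [0.0024 0.0072]
scene (0.59, -0.305) 903 zmax [0.084 0.102 0.128 0.131] extent [ 0.524 -0.342  0.012] [ 0.661 -0.275  0.132]
  top pts 90 [ 0.5954 -0.3099  0.1277] long axis [-0.986 -0.167] [0.0052 0.0149]
scene (0.525, -0.155) 444 zmax [0.033 0.04  0.06  0.062] extent [ 0.447 -0.198  0.012] [ 0.603 -0.115  0.064]
  top pts 48 [ 0.5283 -0.1539  0.0594] long axis [-0.904 -0.428] [0.0035 0.0108]
scene (0.503, -0.043) 272 zmax [0.044 0.052 0.065 0.067] extent [ 0.472 -0.065  0.012] [ 0.538 -0.026  0.068]
  top pts 40 [ 0.5059 -0.0431  0.0637] long axis [-1.    -0.004] [0.0028 0.0079]
```

View pics/crop1.png

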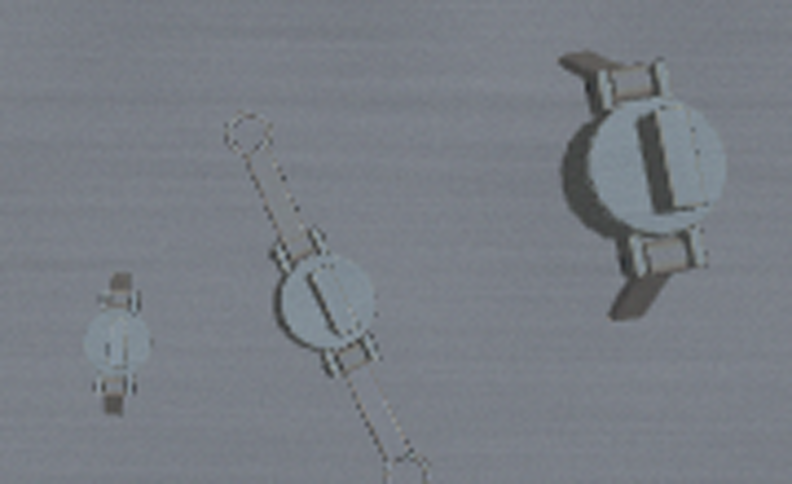

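```bash
cat >> h.py <<'E'
from scipy.optimize import least_squares
def fitting(P,d,m0=(.53,.19),verbose=1):
    Z=P[...,2]; base=(np.hypot(P[...,0]-m0[0]-.02,P[...,1]-m0[1])<.13)&(Z>.06)&(d>0)
    Q=P[base]
    # panel plane RANSAC
    rng=np.random.default_rng(0);best=0
    for _ in range(1500):
        a,b,c=Q[rng.integers(len(Q),size=3)]; n=np.cross(b-a,c-a); l=np.linalg.norm(n)
        if l<1e-6: continue
        n/=l; n*=np.sign(n[2])
        if not(.7<n[2]<.92): continue
        k=(abs((Q-a)@n)<.002).sum()
        if k>best: best=k;N=n;A=a
    I=Q[abs((Q-A)@N)<.003]; A=I.mean(0); N=np.linalg.svd(I-A,full_matrices=False)[2][2]; N*=np.sign(N[2])
    h=(Q-A)@N; S=Q[(h>.02)&(h<.1)]; h=(S-A)@N
    return A,N,best,S,h
E
python3 - <<'E'
from h import *
for cam in('top','scene'):
    d=np.load(f'pics/{cam}0.npy'); P=cloud(cam,d)
    A,N,k,S,h=fitting(P,d)
    ex=np.cross([0,1,0],N);ex/=np.linalg.norm(ex);ey=np.cross(N,ex)
    u,v=(S-A)@ex,(S-A)@ey
    ok=np.hypot(u-np.median(u),v-np.median(v))<.035
    u,v,h,S=u[ok],v[ok],h[ok],S[ok]
    print(cam,k,'N',N.round(3),'tilt',np.degrees(np.arccos(N[2])).round(1),'yaw',np.degrees(np.arctan2(-N[1],-N[0])).round(1),len(S),'hmax',np.percentile(h,[50,90,98,100]).round(4))
    def rad(h): return np.where(h<.040,.016,np.where(h<.058,.020,np.where(h<.075,.015,.020)))
    sel=(h<.073)|((h>.076)&(h<.08))
    r=least_squares(lambda p:np.hypot(u[sel]-p[0],v[sel]-p[1])-rad(h[sel]),[np.median(u),np.median(v)],loss='soft_l1',f_scale=.002)
    M=A+N*.085+ex*r.x[0]+ey*r.x[1]; print(' mouth',M.round(4), 'rms',np.sqrt((r.fun**2).mean()).round(4))
    f=S[h>np.percentile(h,98)-.003]; print(' face mean',f.mean(0).round(4),len(f))
    m=(np.hypot(P[...,0]-.527,P[...,1]+.156)<.085)&(P[...,2]>.008)&(d>0);Q=P[m]
    e=np.array([.903,.43]);s=(Q[:,:2]-[.527,-.156])@e
    for a,b in((-.085,-.06),(-.06,-.045),(-.02,.02),(.045,.06),(.06,.085)):
        w=(s>a)&(s<b);print('  arm',a,w.sum(),np.median(Q[w,2]).round(4),Q[w,:2].mean(0).round(3))
E
```

```text
top 3478 N [-0.571 -0.019  0.821] tilt 34.9 yaw 2.0 602 hmax [0.08   0.0856 0.0868 0.0877]
 mouth [0.512  0.1847 0.1991] rms 0.002
 face mean [0.5133 0.1838 0.2006] 116
  arm -0.085 63 0.0261 [ 0.462 -0.188]
  arm -0.06 42 0.0256 [ 0.48 -0.18]
  arm -0.02 346 0.0383 [ 0.526 -0.155]
  arm 0.045 38 0.0304 [ 0.575 -0.135]
  arm 0.06 66 0.0364 [ 0.593 -0.126]
scene 1505 N [-0.565 -0.019  0.825] tilt 34.4 yaw 1.9 579 hmax [0.0557 0.0822 0.0858 0.0862]
 mouth [0.5125 0.1856 0.1993] rms 0.0012
 face mean [0.5183 0.1893 0.2031] 52
  arm -0.085 30 0.0248 [ 0.461 -0.187]
  arm -0.06 16 0.0249 [ 0.479 -0.178]
  arm -0.02 243 0.0376 [ 0.528 -0.147]
  arm 0.045 16 0.0282 [ 0.574 -0.133]
  arm 0.06 29 0.0352 [ 0.592 -0.124]
```

```bash
python3 -m inch '[[[0.0366,-0.0245,0],[0,0,0],1],[[0.0366,-0.0245,0],[0,0,0],1],[[0.0366,-0.0245,0],[0,0,0],1],[[0.0366,-0.0245,0],[0,0,0],1],[[0.0366,-0.0245,0],[0,0,0],1],[[0.0366,-0.0245,0],[0,0,0],1]]'
python3 -m inch '[[[0.0366,-0.0245,0],[0,0,0],1],[[0.0366,-0.0245,0],[0,0,0],1],[[0.0366,-0.0245,0],[0,0,0],1],[[0.0366,-0.0245,0],[0,0,0],1],[[0.0366,-0.0245,0],[0,0,0],1],[[0.0366,-0.0245,0],[0,0,0],1],[[0,0,0],[0,0,-0.0855],1],[[0,0,0],[0,0,0],1]]'
cat >> h.py <<'E'
def goto(pos,Rt,n=None):
    "print the shift in current tool axes and turn to reach pose"
    s=manip.state(); Rc=rot(s['tool_rot']); d=Rc.inv().apply(np.array(pos)-s['tool_pos']); w=(Rc.inv()*Rt).as_rotvec()
    print('shift',d.round(4),'turn',w.round(4),'| pos',s['tool_pos'].round(4),'F',np.round(s['contact_force'],1),'w',round(s['gripper_width'],3),'t',round(s['time'],2)); return d,w
def tool(x,z):
    z=np.array(z,float);z/=np.linalg.norm(z);x=np.array(x,float);x-=z*(x@z);x/=np.linalg.norm(x);return R.from_matrix(np.c_[x,np.cross(z,x),z])
E
python3 - <<'E'
from h import *
goto([.527,-.156,.15],tool([.903,.43,0],[0,0,-1]))
im,d=save('wrist','w1')
print([(np.round(r['point'],3).tolist(),round(r['score'],2)) for r in manip.look_for('wrist','cap_grip')])
P=cloud('wrist',d)
Q=P[(np.hypot(P[...,0]-.527,P[...,1]+.156)<.03)&(P[...,2]>.025)&(d>0)&(P[...,2]<.09)]
T=Q[Q[:,2]>.055];B=Q[Q[:,2]<.045];w,V=np.linalg.eigh(np.cov(T[:,:2].T))
print(len(T),T.mean(0).round(4),((T.min(0)+T.max(0))/2).round(4),V[:,1].round(3),np.sqrt(w)*3.46,np.percentile(Q[:,2],99.5)); print(B.mean(0).round(4))
E
```

```text
time: 1.6
tool_pos: [0.3742, -0.3689, 0.2565]
tool_rot: [0.0, 0.984, 0.178, 0.0]
contact_force: [0.5, -1.3, 0.3]
gripper_width: 0.999
grasp_force: 0.0
time: 2.4
tool_pos: [0.528, -0.1545, 0.2563]
tool_rot: [0.0, 0.975, 0.222, -0.0]
contact_force: [0.0, -0.1, -0.9]
gripper_width: 0.998
grasp_force: 0.0
shift [-0.0015  0.0009  0.1063] turn [0.     0.0002 0.0023] | pos [ 0.528  -0.1545  0.2563] F [ 0.  -0.1 -0.9] w 0.998 t 2.4
[([0.508, -0.047, 0.047], 0.88), ([0.592, -0.31, 0.1], 0.73), ([0.533, -0.153, 0.037], 0.72)]
360 [ 0.5265 -0.158   0.0617] [ 0.5261 -0.1583  0.0602] [-0.904 -0.427] [0.01171834 0.03604663] 0.06320253720877683
[ 0.5296 -0.1564  0.037 ]
```

```bash
python3 -m inch '[[[-0.003,0.0025,0.04],[0,0,0],1],[[0,0,0.04],[0,0,0],1],[[0,0,0.04],[0,0,0],1],[[0,0,0.035],[0,0,0],0.7],[[0,0,0.025],[0,0,0],0.5],[[0,0,0.010],[0,0,0],0.4],[[0,0,0],[0,0,0],0.3]]'
python3 -m inch '[[[0,0,0],[0,0,0],0],[[0,0,0],[0,0,0],0],[[0,0,0],[0,0,0],0],[[0,0,0],[0,0,0],0],[[0,0,0],[0,0,0],0],[[0,0,0],[0,0,0],0]]'
```

```text
time: 3.2
tool_pos: [0.5245, -0.1596, 0.0649]
tool_rot: [-0.001, 0.976, 0.219, -0.001]
contact_force: [-0.2, 0.4, 0.7]
gripper_width: 0.33
grasp_force: 0.0
time: 3.8
tool_pos: [0.5263, -0.1595, 0.0672]
tool_rot: [0.0, 0.975, 0.22, 0.0]
contact_force: [-1.4, 0.5, 3.1]
gripper_width: 0.121
grasp_force: 62.4
```

```bash
python3 -m inch '[[[0,0,-0.02],[0,0,0],0],[[0,0,-0.04],[0,0,0],0],[[0,0,-0.045],[0,0,0],0],[[0,0,-0.045],[0,0,0],0],[[0,0,-0.04],[0,0,0],0],[[0,0,-0.03],[0,0,0],0],[[0,0,0],[0,0,0],0]]'
cat >> h.py <<'E'
M=np.array([.512,.185,.1995]); yaw=np.radians(1.95); a=np.radians(35)
N=np.array([-np.sin(a)*np.cos(yaw),-np.sin(a)*np.sin(yaw),np.cos(a)]); Y=np.array([-np.sin(yaw),np.cos(yaw),0])
E
python3 - <<'E'
from h import *
d,w=goto(M+.097*N,tool(Y,-N)); print(np.linalg.norm(d),np.linalg.norm(w))
print(rot(manip.state()['tool_rot']).as_matrix().round(3)); print((M+.097*N-manip.state()['tool_pos']).round(4))
save('scene','s2')
E
```

```text
time: 4.5
tool_pos: [0.5279, -0.1601, 0.2923]
tool_rot: [0.003, 0.975, 0.22, 0.004]
contact_force: [0.9, -1.2, -2.4]
gripper_width: 0.122
grasp_force: 61.8
shift [ 0.0829 -0.3407  0.0112] turn [-0.5291  0.3523 -1.1222] | pos [ 0.5279 -0.1601  0.2923] F [ 0.9 -1.2 -2.4] w 0.122 t 4.5
0.35080336911092996 1.2896874554443927
[[ 0.903  0.43   0.01 ]
 [ 0.43  -0.903 -0.004]
 [ 0.007  0.008 -1.   ]]
[-0.0716  0.3432 -0.0133]
```

View pics/s2.png

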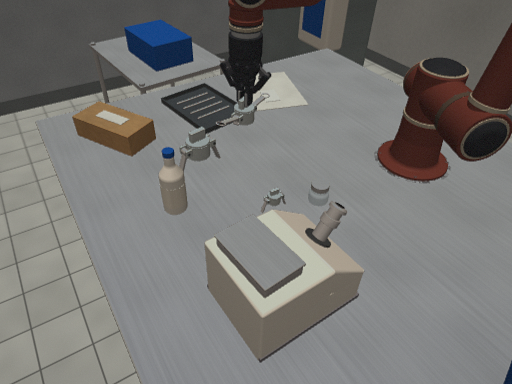

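```bash
python3 -m inch '[[[0.002,-0.035,0],[0,0,0],0],[[0.002,-0.045,0],[0,0,0],0],[[0.002,-0.045,0],[0,0,0],0],[[0.002,-0.035,0],[0,0,0],0],[[0.002,-0.02,0],[0,0,0],0]]'
python3 -m inch '[[[0,0,0],[-0.0529,0.0352,-0.1122],0],[[0,0,0],[-0.0529,0.0352,-0.1122],0],[[0,0,0],[-0.0529,0.0352,-0.1122],0],[[0,0,0],[-0.0529,0.0352,-0.1122],0],[[0,0,0],[-0.0529,0.0352,-0.1122],0]]'
python3 -m inch '[[[0,0,0],[-0.0529,0.0352,-0.1122],0],[[0,0,0],[-0.0529,0.0352,-0.1122],0],[[0,0,0],[-0.0529,0.0352,-0.1122],0],[[0,0,0],[-0.0529,0.0352,-0.1122],0],[[0,0,0],[-0.0529,0.0352,-0.1122],0],[[0,0,0],[0,0,0],0],[[0,0,0],[0,0,0],0]]'
python3 - <<'E'
from h import *
goto(M+.097*N,tool(Y,-N))
E
```

```text
time: 5.05
tool_pos: [0.4552, 0.0099, 0.2826]
tool_rot: [-0.001, 0.975, 0.221, -0.002]
contact_force: [0.3, 0.7, -2.7]
gripper_width: 0.123
grasp_force: 61.7
time: 5.55
tool_pos: [0.4563, 0.0081, 0.2822]
tool_rot: [0.107, 0.863, 0.48, 0.111]
contact_force: [-0.6, -0.7, -3.4]
gripper_width: 0.125
grasp_force: 61.7
time: 6.25
tool_pos: [0.4567, 0.0075, 0.2834]
tool_rot: [0.202, 0.666, 0.686, 0.213]
contact_force: [0.4, -0.3, -2.6]
gripper_width: 0.125
grasp_force: 61.7
shift [0.1755 0.0011 0.0075] turn [-0.0146 -0.0032 -0.0064] | pos [0.4567 0.0075 0.2834] F [ 0.4 -0.3 -2.6] w 0.125 t 6.25
```

```bash
python3 -m inch '[[[0.03,0.001,-0.005],[-0.0146,-0.003,-0.006],0],[[0.04,0,0],[0,0,0],0],[[0.04,0,0],[0,0,0],0],[[0.035,0,0],[0,0,0],0],[[0.02,0,0],[0,0,0],0],[[0.01,0,0],[0,0,0],0],[[0,0,0],[0,0,0],0],[[0,0,0],[0,0,0],0]]'
python3 - <<'E'
from h import *
goto(M+.097*N,tool(Y,-N))
im,d=save('wrist','w3'); 
np.savez('pics/w3p.npz',P=cloud('wrist',d))
im2,d2=save('scene','s3'); im3,d3=save('top','t3')
P=cloud('top',d3); ex=np.cross(Y,N)
for nm,P,d in(('top',P,d3),('scene',cloud('scene',d2),d2)):
    L=np.stack([(P-M)@ex,(P-M)@Y,(P-M)@N],-1)
    # arms: region |ex|<.012, 0.045<|y|<.1
    for s in(1,-1):
        m=(abs(L[...,0])<.02)&(s*L[...,1]>.045)&(s*L[...,1]<.085)&(d>0)&(L[...,2]>0)&(L[...,2]<.12)
        q=L[m]
        if len(q)>5: print(nm,s,len(q),q.mean(0).round(4),np.polyfit(q[:,1],q[:,2],1).round(3))
c=np.hstack([cv2.resize(im[:,:,::-1],(400,300)),cv2.resize(im2[150:300,250:450][:,:,::-1],(400,300))]); cv2.imwrite('pics/c3.png',c)
E
```

```text
time: 7.05
tool_pos: [0.449, 0.1827, 0.2901]
tool_rot: [0.21, 0.661, 0.687, 0.217]
contact_force: [-1.0, 0.2, -2.5]
gripper_width: 0.122
grasp_force: 61.8
shift [ 0.0002 -0.0004  0.0134] turn [ 0.003  -0.0001  0.0033] | pos [0.449  0.1827 0.2901] F [-1.   0.2 -2.5] w 0.122 t 7.05
top 1 205 [0.0019 0.0651 0.0758] [0.259 0.059]
top -1 184 [ 0.0018 -0.0653  0.0691] [-0.046  0.066]
scene 1 69 [0.0067 0.0654 0.0731] [0.266 0.056]
scene -1 61 [ 0.0053 -0.0638  0.0671] [-0.044  0.064]
```

View pics/c3.png

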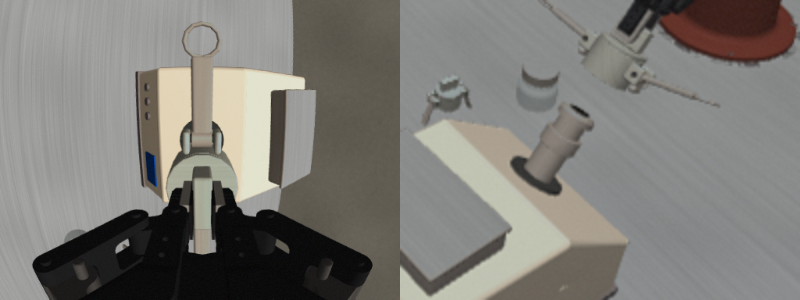

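```bash
cat >> h.py <<'E'
def capfit(cams=('top','scene'),names=('t3','s3'),h0=.097):
    "cylinder r=25.5 fit in fitting frame; h0=TCP height; prints offsets of axis at rim & slopes"
    ex=np.cross(Y,N); Ls=[]
    for c,n in zip(cams,names):
        d=np.load(f'pics/{n}.npy');P=cloud(c,d); L=np.stack([(P-M)@ex,(P-M)@Y,(P-M)@N],-1)
        g=h0-.017; m=(d>0)&(L[...,2]>g-.052)&(L[...,2]<g-.0145)&(np.hypot(L[...,0],L[...,1])<.031)&(abs(L[...,1])<.022)
        Ls.append(L[m])
        mt=(d>0)&(abs(L[...,2]-(g-.012))<.006)&(np.hypot(L[...,0],L[...,1])<.023)
        q=L[mt]
        if len(q)>20: A=np.c_[q[:,:2],np.ones(len(q))]; s=np.linalg.lstsq(A,q[:,2],rcond=None)[0]; print(c,'topplane slopes',s.round(3),len(q))
    for c,q in list(zip(cams,Ls))+[('all',np.vstack(Ls))]:
        if len(q)<30: continue
        r=least_squares(lambda p:np.hypot(q[:,0]-p[0]-p[2]*(q[:,2]-h0+.067),q[:,1]-p[1]-p[3]*(q[:,2]-h0+.067))-.0255,[0,0,0,0],loss='soft_l1',f_scale=.001)
        print(c,len(q),'rim offset ex,Y',r.x[:2].round(4),'slope',r.x[2:].round(3),'rms',np.sqrt((r.fun**2).mean()).round(4))
E
python3 - <<'E'
from h import *
capfit(h0=.1104)
E
```

```text
top topplane slopes [-0.009 -0.015  0.081] 203
scene topplane slopes [0.024 0.023 0.083] 86
top 288 rim offset ex,Y [-0.     -0.0008] slope [ 0.001 -0.   ] rms 0.0016
scene 371 rim offset ex,Y [-0.0002 -0.0003] slope [-0.003  0.035] rms 0.0011
all 659 rim offset ex,Y [-0.0001 -0.0006] slope [0.002 0.016] rms 0.0014
```

```bash
python3 -m inch '[[[0,0,0.015],[0,0,0],0],[[0,0,0.015],[0,0,0],0],[[0,0,0.010],[0,0,0],0],[[0,0,0.004],[0,0,0],0],[[0,0,0.004],[0,0,0],0],[[0,0,0.004],[0,0,0],0],[[0,0,0],[0,0,0],0]]'
python3 -m inch '[[[0,0,0.004],[0,0,0],0],[[0,0,0.004],[0,0,0],0],[[0,0,0],[0,0,0],0]]'
python3 - <<'E'
from h import *
goto(M+.034*N,tool(Y,-N))
E
```

```text
time: 7.9
tool_pos: [0.4792, 0.1834, 0.2483]
tool_rot: [0.211, 0.661, 0.686, 0.218]
contact_force: [-0.2, 0.1, -2.8]
gripper_width: 0.122
grasp_force: 61.8
time: 8.2
tool_pos: [0.4837, 0.1835, 0.2413]
tool_rot: [0.211, 0.661, 0.686, 0.217]
contact_force: [-0.9, 0.3, -3.3]
gripper_width: 0.125
grasp_force: 61.7
shift [ 0.0005 -0.0009  0.0165] turn [ 0.0042 -0.0001  0.0033] | pos [0.4837 0.1835 0.2413] F [-0.9  0.3 -3.3] w 0.125 t 8.2
```

```bash
python3 -m inch '[[[0,0,0.003],[0,0,0],0],[[0,0,0.003],[0,0,0],0],[[0,0,0.003],[0,0,0],0],[[0,0,0.003],[0,0,0],0],[[0,0,0],[0,0,0],0]]'
python3 -m inch '[[[0,0,0.002],[0,0,0],0],[[0,0,0.002],[0,0,0],0],[[0,0,0],[0,0,0],0],[[0,0,0],[0,0,0],0]]'
python3 - <<'E'
from h import *
goto(M+.034*N,tool(Y,-N)); print(manip.state()['contact_force']@N)
E
```

```text
time: 8.7
tool_pos: [0.4907, 0.1837, 0.2314]
tool_rot: [0.211, 0.661, 0.686, 0.217]
contact_force: [0.3, -0.3, -2.9]
gripper_width: 0.12
grasp_force: 61.8
time: 9.1
tool_pos: [0.493, 0.1839, 0.2289]
tool_rot: [0.211, 0.661, 0.686, 0.218]
contact_force: [1.0, -0.3, -2.6]
gripper_width: 0.127
grasp_force: 61.9
shift [ 0.0004 -0.0013  0.0009] turn [ 0.005  -0.0004  0.0031] | pos [0.493  0.1839 0.2289] F [ 1.  -0.3 -2.6] w 0.127 t 9.1
-2.685709288895676
```

```bash
python3 -m inch '[[[0,0,0.001],[0,0,0],0],[[0,0,0.001],[0,0,0],0],[[0,0,0],[0,0,0],0]]'
python3 -m inch '[[[0,0,0.001],[0,0,0],0],[[0,0,0.001],[0,0,0],0],[[0,0,0],[0,0,0],0],[[0,0,0],[0,0,0],0]]'
python3 - <<'E'
from h import *
goto(M+.034*N,tool(Y,-N)); print(manip.state()['contact_force']@N)
E
```

```text
time: 9.4
tool_pos: [0.4935, 0.1839, 0.2287]
tool_rot: [0.21, 0.661, 0.686, 0.217]
contact_force: [-17.3, -3.3, 8.0]
gripper_width: 0.121
grasp_force: 64.5
time: 9.8
tool_pos: [0.4937, 0.184, 0.2287]
tool_rot: [0.21, 0.662, 0.687, 0.216]
contact_force: [-38.1, -8.3, 22.9]
gripper_width: 0.126
grasp_force: 68.0
shift [ 0.0004 -0.0017  0.0004] turn [0.0006 0.0011 0.003 ] | pos [0.4937 0.184  0.2287] F [-38.1  -8.3  22.9] w 0.126 t 9.8
40.7554865884106
```

```bash
python3 -m inch '[[[0,-0.001,0],[0,0,0],0],[[0,0,0.001],[0,0,0],0],[[0,0,0],[0,0,0],0],[[0,0,0],[0,0,0],0]]'
python3 - <<'E'
from h import *
goto(M+.034*N,tool(Y,-N)); F=manip.state()['contact_force'];print(F@N,F@np.cross(Y,N))
save('top','t4');save('scene','s4'); capfit(names=('t4','s4'),h0=.034)
E
```

```text
time: 10.2
tool_pos: [0.4937, 0.184, 0.2286]
tool_rot: [0.21, 0.662, 0.686, 0.216]
contact_force: [-43.7, -8.8, 27.9]
gripper_width: 0.127
grasp_force: 69.0
shift [ 0.0004 -0.0017  0.0004] turn [0.0017 0.0013 0.0031] | pos [0.4937 0.184  0.2286] F [-43.7  -8.8  27.9] w 0.127 t 10.2
48.094583854479055 -20.03109758318322
top topplane slopes [-0.007 -0.031  0.005] 160
scene topplane slopes [0.022 0.03  0.006] 86
top 219 rim offset ex,Y [ 0.0008 -0.0002] slope [-0.001  0.008] rms 0.0012
scene 339 rim offset ex,Y [0.0007 0.0006] slope [-0.001  0.003] rms 0.0012
all 558 rim offset ex,Y [0.0008 0.0002] slope [-0.001  0.004] rms 0.0012
```

```bash
python3 -m inch '[[[0,0,-0.002],[0,0,0],0.4],[[0,0,0],[0,0,0],0.4],[[0,0,0],[0,0,0],0.4],[[0,0,0],[0,0,0],0.4]]'
python3 -m inch '[[[0,0,-0.01],[0,0,0],0.4],[[0,0,-0.03],[0,0,0],0.4],[[0,0,-0.04],[0,0,0],0.3],[[0,0,-0.04],[0,0,0],0],[[0,0,0],[0,0,0],0],[[0,0,0],[0,0,0],0]]'
cat >> h.py <<'E'
def arms(names):
    ex=np.cross(Y,N)
    for c,n in zip(('top','scene'),names):
        d=np.load(f'pics/{n}.npy');P=cloud(c,d); L=np.stack([(P-M)@ex,(P-M)@Y,(P-M)@N],-1)
        for s in(1,-1):
            q=L[(d>0)&(abs(L[...,0])<.02)&(s*L[...,1]>.040)&(s*L[...,1]<.085)&(L[...,2]>-.078)&(L[...,2]<.03)]
            if len(q)<10: print(c,s,'few');continue
            v=np.linalg.svd(q[:,1:]-q[:,1:].mean(0),full_matrices=False)[2][0]; v=v*np.sign(v[0]*s)
            print(c,'side',s,len(q),q.mean(0).round(4),'theta',round(np.arctan2(s*v[0],-v[1])-.35,3))
def tippath(s,t,phis,sc=.042,off=0):
    "TCP targets (world) and tool rotation for pushing arm on side s at bar angles phi"
    Ys=Y*s; z=-N*np.cos(t)-Ys*np.sin(t); Rt=tool(Y,z); xs=s*Rt.as_matrix()[:,0]; pin=M+.033*Ys-.011*N; out=[]
    for p in phis:
        ar=Ys*np.sin(p)-N*np.cos(p); n=Ys*np.cos(p)+N*np.sin(p)
        T=pin+ar*sc+n*(.003-off)+xs*.011*np.sign(xs@n)  # corner -sign in contact
        out.append(T-.025*z)
    return np.array(out),Rt
E
python3 - <<'E'
from h import *
save('top','t5');save('scene','s5'); arms(('t5','s5')); capfit(names=('t5','s5'),h0=.034)
pp,Rt=tippath(1,np.radians(35),[1.82],off=-.03); goto(pp[0],Rt)
E
```

```text
time: 10.7
tool_pos: [0.4942, 0.1839, 0.2259]
tool_rot: [0.211, 0.661, 0.686, 0.218]
contact_force: [-0.0, -1.3, -0.1]
gripper_width: 0.4
grasp_force: 0.0
time: 11.3
tool_pos: [0.4245, 0.1817, 0.3258]
tool_rot: [0.212, 0.661, 0.686, 0.219]
contact_force: [-0.3, -0.2, -1.1]
gripper_width: -0.001
grasp_force: 0.0
top side 1 186 [-0.0015  0.0625 -0.0006] theta 1.493
top side -1 164 [ 0.0013 -0.0622 -0.0076] theta 1.248
scene side 1 86 [ 0.003   0.0616 -0.0035] theta 1.557
scene side -1 70 [ 0.0044 -0.0632 -0.009 ] theta 1.252
top topplane slopes [-0.02   0.004  0.005] 232
scene topplane slopes [-0.218 -0.021  0.008] 106
top 223 rim offset ex,Y [-0.0019 -0.    ] slope [-0.005  0.   ] rms 0.0011
scene 339 rim offset ex,Y [-0.0019  0.0007] slope [ 0.001 -0.   ] rms 0.0013
all 562 rim offset ex,Y [-0.0019  0.0004] slope [-0.001  0.001] rms 0.0012
shift [0.0715 0.0012 0.0929] turn [ 0.0041 -0.6108  0.0023] | pos [0.4244 0.1814 0.3225] F [-0.1 -0.8 -0.6] w -0.003 t 11.4
```

```bash
python3 -m inch '[[[0.03,0,0],[0,-0.1222,0],0],[[0.03,0,0],[0,-0.1222,0],0],[[0.01,0,0],[0,-0.1222,0],0],[[0,0,0],[0,-0.1222,0],0],[[0,0,0],[0,-0.1222,0],0],[[0,0,0],[0,0,0],0],[[0,0,0],[0,0,0],0]]'
python3 - <<'E'
from h import *
ph=[1.82,1.82,1.6,1.4,1.2,1.0,.8,.6,.45,.35]
pp,Rt=tippath(1,np.radians(35),ph); pp[0]=tippath(1,np.radians(35),[1.82],off=-.03)[0][0]
goto(pp[0],Rt)
dd=np.diff(pp,axis=0)@Rt.as_matrix(); print(np.c_[ph[1:],dd].round(4))
E
```

```text
time: 12.1
tool_pos: [0.4253, 0.2482, 0.3164]
tool_rot: [0.403, 0.695, 0.595, 0.01]
contact_force: [-0.3, -0.1, -0.8]
gripper_width: 0.001
grasp_force: 0.0
shift [0.0526 0.0023 0.0684] turn [ 0.0015 -0.011   0.0048] | pos [0.4253 0.2482 0.3164] F [-0.3 -0.1 -0.8] w 0.001 t 12.1
[[ 1.82e+00  2.27e-02 -0.00e+00  1.96e-02]
 [ 1.60e+00  6.80e-03  0.00e+00  6.30e-03]
 [ 1.40e+00  4.80e-03  0.00e+00  6.90e-03]
 [ 1.20e+00  3.40e-03 -0.00e+00  7.70e-03]
 [ 1.00e+00  1.80e-03  0.00e+00  8.20e-03]
 [ 8.00e-01  2.21e-02  0.00e+00  8.40e-03]
 [ 6.00e-01 -1.60e-03  0.00e+00  8.30e-03]
 [ 4.50e-01 -2.20e-03 -0.00e+00  5.90e-03]
 [ 3.50e-01 -2.00e-03  0.00e+00  3.70e-03]]
```

```bash
python3 -m inch '[[[0.03,0.002,0],[0,-0.011,0.005],0],[[0.0226,0,0.015],[0,0,0],0],[[0,0,0.03],[0,0,0],0],[[0,0,0.0234],[0,0,0],0],[[0.008,0,0.007],[0,0,0],0],[[0.008,0,0.007],[0,0,0],0],[[0,0,0],[0,0,0],0],[[0,0,0],[0,0,0],0]]'
python3 - <<'E'
from h import *
pp,Rt=tippath(1,np.radians(35),[1.82,.35]); goto(pp[0],Rt);goto(pp[1],Rt)
im,d=save('wrist','w6'); im2,_=save('scene','s6')
c=np.hstack([cv2.resize(im[:,:,::-1],(400,300)),cv2.resize(im2[130:280,230:430][:,:,::-1],(400,300))]); cv2.imwrite('pics/c6.png',c)
E
```

```text
time: 12.9
tool_pos: [0.4883, 0.2599, 0.2336]
tool_rot: [0.407, 0.698, 0.59, 0.009]
contact_force: [-0.4, 0.1, -0.3]
gripper_width: 0.003
grasp_force: 0.0
shift [ 0.0084 -0.0023  0.0075] turn [ 0.0039 -0.0012 -0.0044] | pos [0.4883 0.2599 0.2336] F [-0.4  0.1 -0.3] w 0.003 t 12.9
shift [ 0.0414 -0.0026  0.0629] turn [ 0.0039 -0.0012 -0.0044] | pos [0.4883 0.2599 0.2336] F [-0.4  0.1 -0.3] w 0.003 t 12.9
```

View pics/c6.png

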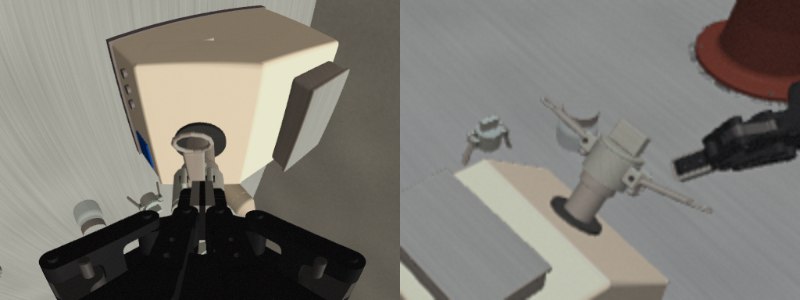

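```bash
python3 -m inch '[[[0.0084,-0.002,0.0075],[0,0,0],0],[[0.007,0,0.006],[0,0,0],0],[[0.008,0,0.007],[0,0,0],0],[[0.007,0,0.0077],[0,0,0],0],[[0.0065,0,0.008],[0,0,0],0],[[0.006,0,0.0085],[0,0,0],0],[[0,0,0],[0,0,0],0]]'
python3 - <<'E'
from h import *
pp,Rt=tippath(1,np.radians(35),[.8,.35]); goto(pp[0],Rt);goto(pp[1],Rt)
save('top','t7');save('scene','s7'); arms(('t7','s7'))
E
```

```text
time: 13.7
tool_pos: [0.5217, 0.2698, 0.1796]
tool_rot: [0.406, 0.697, 0.59, 0.008]
contact_force: [0.5, 1.3, 0.3]
gripper_width: -0.003
grasp_force: 0.3
shift [ 0.0036  0.0011 -0.002 ] turn [ 0.0018  0.0001 -0.0023] | pos [0.5217 0.2698 0.1796] F [0.5 1.3 0.3] w -0.003 t 13.7
shift [-0.0022  0.0011  0.0159] turn [ 0.0018  0.0001 -0.0023] | pos [0.5217 0.2698 0.1796] F [0.5 1.3 0.3] w -0.003 t 13.7
top side 1 336 [ 0.0015  0.0727 -0.025 ] theta 2.31
top side -1 161 [ 0.0042 -0.0625 -0.0014] theta 1.343
scene side 1 254 [ 0.0045  0.067  -0.0337] theta 0.541
scene side -1 79 [ 0.0059 -0.0631 -0.0029] theta 1.337
```

```bash
python3 -m inch '[[[-0.001,0.001,0.006],[0,0,0],0],[[-0.001,0,0.006],[0,0,0],0],[[-0.001,0,0.004],[0,0,0],0],[[0,0,0],[0,0,0],0]]'
python3 -m inch '[[[-0.001,0,0.003],[0,0,0],0],[[0,0,0],[0,0,0],0],[[0,0,0],[0,0,0],0]]'
python3 - <<'E'
from h import *
pp,Rt=tippath(1,np.radians(35),[.35]); goto(pp[0],Rt)
save('top','t8');save('scene','s8'); arms(('t8','s8')); capfit(names=('t8','s8'),h0=.034)
E
```

```text
time: 14.2
tool_pos: [0.5295, 0.2581, 0.1729]
tool_rot: [0.407, 0.698, 0.59, 0.009]
contact_force: [-0.6, 0.4, 1.5]
gripper_width: -0.002
grasp_force: 0.3
time: 14.5
tool_pos: [0.5305, 0.2562, 0.1715]
tool_rot: [0.407, 0.698, 0.59, 0.009]
contact_force: [0.6, 0.3, 0.1]
gripper_width: 0.002
grasp_force: 0.3
shift [ 0.0027 -0.0011 -0.0015] turn [ 0.0035 -0.0003 -0.0039] | pos [0.5305 0.2562 0.1715] F [0.6 0.3 0.1] w 0.002 t 14.5
top side 1 561 [ 0.0035  0.0684 -0.0209] theta 2.321
top side -1 162 [ 0.002  -0.0627 -0.0014] theta 1.342
scene side 1 317 [ 0.0076  0.0613 -0.043 ] theta 2.109
scene side -1 73 [ 0.0047 -0.0631 -0.0025] theta 1.351
top topplane slopes [-0.061 -0.018  0.007] 242
scene topplane slopes [-0.228 -0.057  0.009] 113
top 211 rim offset ex,Y [-0.0012 -0.0017] slope [-0.024  0.072] rms 0.0007
scene 349 rim offset ex,Y [-0.0015 -0.0014] slope [-0.016  0.072] rms 0.0015
all 560 rim offset ex,Y [-0.0014 -0.0016] slope [-0.02   0.072] rms 0.0013
```

```bash
python3 -m inch '[[[-0.001,0,0.003],[0,0,0],0],[[-0.001,0,0.003],[0,0,0],0],[[0,0,0],[0,0,0],0],[[0,0,0],[0,0,0],0]]'
python3 -m inch '[[[0,0,0.003],[0,0,0],0],[[0,0,0],[0,0,0],0],[[0,0,0],[0,0,0],0]]'
python3 - <<'E'
from h import *
pp,Rt=tippath(1,np.radians(35),[.35]); goto(pp[0],Rt)
save('top','t9');im,d=save('scene','s9'); arms(('t9','s9')); capfit(names=('t9','s9'),h0=.034)
cv2.imwrite('pics/c9.png',cv2.resize(im[150:260,270:400][:,:,::-1],None,fx=4,fy=4))
E
```

```text
time: 15.0
tool_pos: [0.5329, 0.2525, 0.1688]
tool_rot: [0.406, 0.698, 0.59, 0.01]
contact_force: [-3.3, 5.1, 3.3]
gripper_width: 0.002
grasp_force: 3.6
time: 15.3
tool_pos: [0.5344, 0.252, 0.1677]
tool_rot: [0.406, 0.698, 0.59, 0.011]
contact_force: [-7.4, 11.6, 5.9]
gripper_width: -0.006
grasp_force: 6.4
shift [ 0.0032 -0.002  -0.0082] turn [ 0.0047 -0.0055 -0.0054] | pos [0.5344 0.252  0.1677] F [-7.4 11.6  5.9] w -0.006 t 15.3
top side 1 613 [ 0.0042  0.0675 -0.0203] theta 2.328
top side -1 163 [ 0.0021 -0.0627  0.0038] theta 1.4
scene side 1 308 [ 0.0084  0.0576 -0.045 ] theta 2.782
scene side -1 79 [ 0.0048 -0.0633  0.003 ] theta 1.413
top topplane slopes [-0.046 -0.04   0.007] 264
scene topplane slopes [-0.179 -0.048  0.009] 105
top 220 rim offset ex,Y [-0.0009 -0.0026] slope [-0.012  0.153] rms 0.0008
scene 337 rim offset ex,Y [-0.0011 -0.0016] slope [0.012 0.135] rms 0.0015
all 557 rim offset ex,Y [-0.0009 -0.0019] slope [-0.001  0.139] rms 0.0013
```

View pics/c9.png

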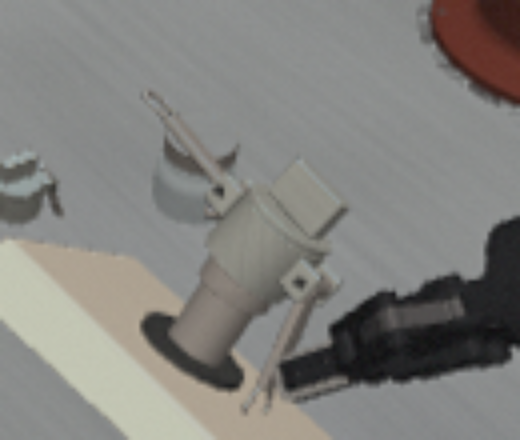

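```bash
python3 -m inch '[[[0.004,0,-0.02],[0,0,0],0],[[0,0,-0.04],[0,0,0],0],[[0,0,-0.04],[0,0,0],0],[[0,0,0],[0,0,0],0]]'
cat >> h.py <<'E'
def arm2(names,s):
    ex=np.cross(Y,N)
    for c,n in zip(('top','scene'),names):
        d=np.load(f'pics/{n}.npy');im=cv2.imread(f'pics/{n}.png').max(2);P=cloud(c,d); L=np.stack([(P-M)@ex,(P-M)@Y,(P-M)@N],-1)
        q=L[(d>0)&(im>60)&(abs(L[...,0])<.014)&(s*L[...,1]>.036)&(s*L[...,1]<.075)&(L[...,2]>-.072)&(L[...,2]<-.018)]
        if len(q)<10: print(c,s,'few',len(q));continue
        v=np.linalg.svd(q[:,1:]-q[:,1:].mean(0),full_matrices=False)[2][0]; v=v*np.sign(v[0]*s)
        print(c,'arm',s,len(q),q.mean(0).round(4),'phi-.35 =',round(np.arctan2(s*v[0],-v[1])-.35,3))
E
python3 - <<'E'
from h import *
save('top','ta');im,d=save('scene','sa'); arms(('ta','sa'));arm2(('ta','sa'),1); capfit(names=('ta','sa'),h0=.034)
E
```

```text
time: 15.8
tool_pos: [0.4866, 0.3116, 0.2357]
tool_rot: [0.407, 0.698, 0.59, 0.013]
contact_force: [0.6, 0.0, 0.9]
gripper_width: -0.005
grasp_force: 0.0
top side 1 46 [ 0.0062  0.046  -0.0527] theta -0.105
top side -1 165 [ 0.0031 -0.0627 -0.0032] theta 1.319
scene side 1 154 [ 0.003   0.0466 -0.0434] theta -0.118
scene side -1 63 [ 0.0054 -0.0629 -0.0039] theta 1.306
top arm 1 48 [ 0.0058  0.0445 -0.0491] phi-.35 = -0.065
scene arm 1 142 [ 0.0031  0.046  -0.0434] phi-.35 = -0.063
top topplane slopes [-0.005 -0.016  0.007] 247
scene topplane slopes [-0.174 -0.004  0.008] 102
top 227 rim offset ex,Y [ 0.     -0.0001] slope [-0.055  0.032] rms 0.0007
scene 340 rim offset ex,Y [-0.0003  0.0001] slope [-0.039  0.046] rms 0.0018
all 567 rim offset ex,Y [-0.0001 -0.0001] slope [-0.046  0.041] rms 0.0015
```

Run:
```python
from h import *
p=manip.camera_params('wrist');Rc=cv2.Rodrigues(np.array(p['rvec'],float))[0];C=-Rc.T@np.array(p['tvec']).ravel()
s=manip.state();print('cam in tool',rot(s['tool_rot']).inv().apply(C-s['tool_pos']).round(3),s['joint_pos'].round(2))
ph=[1.65,1.65,1.4,1.2,1.0,.8,.6,.45,.35,.25]
pp,Rt=tippath(-1,np.radians(35),ph); pp[0]=tippath(-1,np.radians(35),[1.65],off=-.03)[0][0]
goto(pp[0],Rt)
dd=np.diff(pp,axis=0)@Rt.as_matrix(); print(np.c_[ph[1:],dd].round(4))
```

```text
cam in tool [ 0.068  0.    -0.117] [ 0.77  0.03  1.82 -0.85  1.41  1.13]
shift [-0.1735 -0.0005  0.1048] turn [ 5.7000e-03  1.2205e+00 -9.0000e-04] | pos [0.4863 0.3089 0.2315] F [-0.1 -0.3 -1. ] w -0.005 t 15.9
[[ 1.65e+00 -1.91e-02 -0.00e+00  2.31e-02]
 [ 1.40e+00 -6.20e-03 -0.00e+00  8.40e-03]
 [ 1.20e+00 -3.40e-03  0.00e+00  7.70e-03]
 [ 1.00e+00 -1.80e-03 -0.00e+00  8.20e-03]
 [ 8.00e-01 -2.21e-02  0.00e+00  8.40e-03]
 [ 6.00e-01  1.60e-03  0.00e+00  8.30e-03]
 [ 4.50e-01  2.20e-03 -0.00e+00  5.90e-03]
 [ 3.50e-01  2.00e-03  0.00e+00  3.70e-03]
 [ 2.50e-01  2.30e-03  0.00e+00  3.50e-03]]
```

```bash
python3 -m inch '[[[0,0,-0.03],[0,0,0],0],[[0,0,-0.04],[0,0,0],0],[[0,0,-0.03],[0,0,0],0],[[-0.015,0,0],[0,0.1,0],0],[[-0.03,0,0],[0,0.14,0],0],[[-0.03,0,0],[0,0.14,0],0],[[-0.03,0,0],[0,0.14,0],0],[[-0.03,0,0],[0,0.14,0],0]]'
python3 -m inch '[[[-0.03,0,0],[0,0.14,0],0],[[-0.03,0,0],[0,0.14,0],0],[[-0.03,0,0],[0,0.14,0],0],[[-0.03,0,0],[0,0.14,0],0],[[0,0,0],[0,0,0],0],[[0,0,0],[0,0,0],0]]'
python3 - <<'E'
from h import *
pp,Rt=tippath(-1,np.radians(35),[1.65],off=-.03); goto(pp[0],Rt)
s=manip.state();D=s['tool_pos']-M;print('TCP Y,h',D@Y,D@N,s['joint_pos'].round(2))
E
```

```text
time: 16.7
tool_pos: [0.4155, 0.2387, 0.3328]
tool_rot: [0.195, 0.657, 0.69, 0.233]
contact_force: [0.7, -1.4, -1.3]
gripper_width: -0.003
grasp_force: 0.0
time: 17.3
tool_pos: [0.4292, 0.1429, 0.3091]
tool_rot: [0.03, 0.601, 0.714, 0.357]
contact_force: [-0.0, 0.5, -0.2]
gripper_width: -0.001
grasp_force: 0.0
shift [-0.0733  0.0092  0.0588] turn [-0.0259  0.1358 -0.0226] | pos [0.4292 0.1429 0.3091] F [-0.   0.5 -0.2] w -0.001 t 17.3
TCP Y,h -0.03925127559755193 0.1380605731994021 [-0.17 -0.83  2.29  0.61  1.27 -0.4 ]
```

```bash
python3 -m inch '[[[-0.02,0.009,0],[-0.026,0.07,-0.022],0],[[-0.025,0,0],[0,0.066,0],0],[[-0.028,0,0],[0,0,0],0],[[0,0,0],[0,0,0],0],[[0,0,0],[0,0,0],0]]'
python3 - <<'E'
from h import *
pp,Rt=tippath(-1,np.radians(35),[1.65],off=-.03); goto(pp[0],Rt)
E
```

```text
time: 17.8
tool_pos: [0.4601, 0.0871, 0.2848]
tool_rot: [-0.009, 0.562, 0.72, 0.406]
contact_force: [-0.1, -1.1, 0.1]
gripper_width: 0.001
grasp_force: 0.0
shift [-0.0136 -0.0036  0.0511] turn [-0.004  -0.0073  0.0091] | pos [0.4601 0.0871 0.2848] F [-0.1 -1.1  0.1] w 0.001 t 17.8
```

```bash
python3 -m inch '[[[-0.0136,-0.0036,0.011],[-0.004,-0.007,0.009],0],[[0,0,0.02],[0,0,0],0],[[0,0,0.02],[0,0,0],0],[[-0.01,0,0.012],[0,0,0],0],[[0,0,0],[0,0,0],0],[[0,0,0],[0,0,0],0]]'
python3 - <<'E'
from h import *
pp,Rt=tippath(-1,np.radians(35),[1.65,.35]); goto(pp[0],Rt); goto(pp[1],Rt)
E
```

```text
time: 18.4
tool_pos: [0.4942, 0.105, 0.2309]
tool_rot: [-0.006, 0.566, 0.717, 0.406]
contact_force: [-1.1, 1.2, 0.0]
gripper_width: 0.001
grasp_force: 0.0
shift [-0.0094 -0.0013  0.0123] turn [0.0019 0.     0.0022] | pos [0.4942 0.105  0.2309] F [-1.1  1.2  0. ] w 0.001 t 18.4
shift [-0.037  -0.0014  0.0629] turn [0.0019 0.     0.0022] | pos [0.4942 0.105  0.2309] F [-1.1  1.2  0. ] w 0.001 t 18.4
```

```bash
python3 -m inch '[[[-0.0094,-0.001,0.0123],[0,0,0],0],[[-0.01,0,0.0084],[0,0,0],0],[[-0.008,0,0.0077],[0,0,0],0],[[-0.007,0,0.008],[0,0,0],0],[[-0.006,0,0.0085],[0,0,0],0],[[0.0,0,0.007],[0,0,0],0],[[0,0,0],[0,0,0],0]]'
python3 -m inch '[[[0.001,0,0.005],[0,0,0],0],[[0.001,0,0.004],[0,0,0],0],[[0.001,0,0.003],[0,0,0],0],[[0,0,0],[0,0,0],0],[[0,0,0],[0,0,0],0]]'
python3 - <<'E'
from h import *
pp,Rt=tippath(-1,np.radians(35),[.35]); goto(pp[0],Rt)
save('top','tb');im,d=save('scene','sb'); arms(('tb','sb'));arm2(('tb','sb'),1);arm2(('tb','sb'),-1); capfit(names=('tb','sb'),h0=.034)
E
```

```text
time: 19.1
tool_pos: [0.5319, 0.1017, 0.1767]
tool_rot: [-0.005, 0.567, 0.716, 0.406]
contact_force: [-0.1, -0.0, 1.0]
gripper_width: -0.001
grasp_force: 0.5
time: 19.6
tool_pos: [0.536, 0.1108, 0.1692]
tool_rot: [-0.005, 0.567, 0.716, 0.406]
contact_force: [0.3, 0.5, 0.8]
gripper_width: -0.002
grasp_force: 0.3
shift [ 0.0023 -0.0002 -0.0007] turn [0.0029 0.0019 0.0001] | pos [0.536  0.1108 0.1692] F [0.3 0.5 0.8] w -0.002 t 19.6
top side 1 35 [ 0.0062  0.0494 -0.0492] theta 0.044
top side -1 235 [ 0.0035 -0.0612 -0.0343] theta 2.148
scene side 1 163 [ 0.0018  0.0503 -0.0433] theta -0.009
scene side -1 418 [ 0.0051 -0.0679 -0.0338] theta 2.288
top arm 1 34 [ 0.006   0.0492 -0.0485] phi-.35 = 0.048
scene arm 1 144 [ 0.0021  0.0499 -0.0431] phi-.35 = 0.026
top arm -1 167 [ 0.0022 -0.0534 -0.0384] phi-.35 = 0.132
scene arm -1 197 [ 0.0035 -0.0554 -0.0445] phi-.35 = -0.24
top topplane slopes [-0.041  0.039  0.006] 225
scene topplane slopes [-0.21  -0.002  0.008] 97
top 219 rim offset ex,Y [-0.0014  0.0011] slope [-0.018 -0.043] rms 0.0007
scene 333 rim offset ex,Y [-0.0019  0.0014] slope [ 0.006 -0.037] rms 0.0016
all 552 rim offset ex,Y [-0.0016  0.0011] slope [-0.005 -0.034] rms 0.0013
```

Push on until the force rises.

```bash
python3 -m inch '[[[0.001,0,0.003],[0,0,0],0],[[0.001,0,0.003],[0,0,0],0],[[0,0,0],[0,0,0],0],[[0,0,0],[0,0,0],0]]'
python3 -m inch '[[[0,0,0.003],[0,0,0],0],[[0,0,0],[0,0,0],0],[[0,0,0],[0,0,0],0]]'
```

```text
time: 20.1
tool_pos: [0.5381, 0.1159, 0.1661]
tool_rot: [-0.005, 0.568, 0.716, 0.406]
contact_force: [-0.7, -1.8, 1.8]
gripper_width: -0.001
grasp_force: 0.8
time: 20.4
tool_pos: [0.5398, 0.1171, 0.1647]
tool_rot: [-0.005, 0.567, 0.716, 0.406]
contact_force: [-3.6, -5.3, 5.4]
gripper_width: -0.002
grasp_force: 3.4
```

```bash
python3 -m inch '[[[0,0,0.003],[0,0,0],0],[[0,0,0.002],[0,0,0],0],[[0,0,0],[0,0,0],0],[[0,0,0],[0,0,0],0]]'
python3 -m inch '[[[-0.004,0,-0.02],[0,0,0],0],[[0,0,-0.04],[0,0,0],0],[[0,0,-0.04],[0,0,0],0],[[0,0,0],[0,0,0],0],[[0,0,0],[0,0,0],0]]'
python3 - <<'E'
from h import *
save('top','tc');im,d=save('scene','sc')
arm2(('tc','sc'),1);arm2(('tc','sc'),-1);  capfit(names=('tc','sc'),h0=.034)
im3,_=save('wrist','wc')
c=np.hstack([cv2.resize(im3[:,:,::-1],(400,300)),cv2.resize(im[150:270,260:420][:,:,::-1],(400,300))]); cv2.imwrite('pics/cc.png',c)
E
```

```text
time: 20.8
tool_pos: [0.5427, 0.1191, 0.1621]
tool_rot: [-0.004, 0.567, 0.716, 0.406]
contact_force: [-7.5, -11.9, 8.1]
gripper_width: -0.001
grasp_force: 6.8
time: 21.3
tool_pos: [0.498, 0.0581, 0.2262]
tool_rot: [-0.005, 0.568, 0.716, 0.406]
contact_force: [-0.1, 0.4, 0.0]
gripper_width: 0.0
grasp_force: 0.0
top arm 1 62 [ 0.0051  0.0562 -0.0383] phi-.35 = 0.257
scene arm 1 140 [ 0.0039  0.0575 -0.0388] phi-.35 = 0.255
top arm -1 105 [ 0.0026 -0.0443 -0.0433] phi-.35 = -0.108
scene arm -1 86 [ 0.0043 -0.0415 -0.0506] phi-.35 = -0.109
top topplane slopes [-0.049  0.055  0.007] 225
scene topplane slopes [-0.185 -0.023  0.008] 106
top 224 rim offset ex,Y [-0.0003  0.001 ] slope [-0.044 -0.086] rms 0.0007
scene 348 rim offset ex,Y [-0.001  -0.0011] slope [-0.016  0.046] rms 0.0019
all 572 rim offset ex,Y [-0.0008 -0.    ] slope [-0.023 -0.019] rms 0.0016
```

View pics/cc.png

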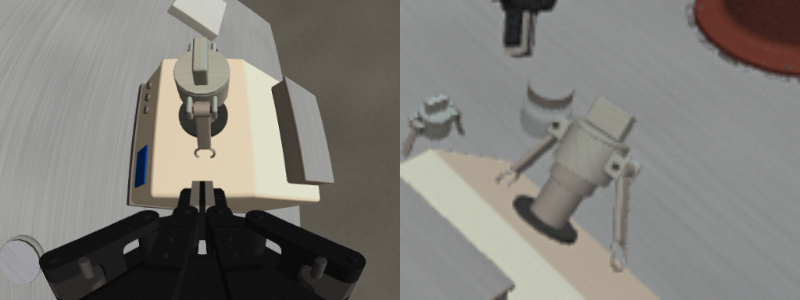

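```bash
python3 -m inch '[[[0,0,-0.04],[0,0,0],0],[[0,0,-0.04],[0,0,0],0],[[0,0,-0.02],[0,0,0],0],[[0.02,0,0],[0,-0.1,0],0],[[0.025,0,0],[0,-0.11,0],0],[[0.025,0,0],[0,-0.11,0],0],[[0.025,0,0],[0,-0.11,0],0],[[0.025,0,0],[0,-0.11,0],0]]'
python3 -m inch '[[[0.025,0,0],[0,-0.11,0],0],[[0.025,0,0],[0,-0.11,0],0],[[0.025,0,0],[0,-0.11,0],0],[[0.025,0,0],[0,-0.11,0],0],[[0.025,0,0],[0,-0.11,0],0],[[0.025,0,0],[0,-0.11,0],0],[[0,0,0],[0,0,0],0],[[0,0,0],[0,0,0],0]]'
python3 - <<'E'
from h import *
pp,Rt=tippath(1,np.radians(35),[.6,.6],off=-.03); goto(pp[0],Rt)
s=manip.state();D=s['tool_pos']-M;print('TCP Y,h',D@Y,D@N)
save('top','td');im,d=save('scene','sd')
arm2(('td','sd'),1);arm2(('td','sd'),-1);  capfit(names=('td','sd'),h0=.034)
E
```

```text
time: 22.25
tool_pos: [0.4228, 0.1081, 0.3298]
tool_rot: [0.185, 0.655, 0.692, 0.242]
contact_force: [0.0, -0.4, -0.1]
gripper_width: 0.001
grasp_force: 0.0
time: 23.05
tool_pos: [0.4336, 0.25, 0.3024]
tool_rot: [0.391, 0.696, 0.602, 0.017]
contact_force: [-0.3, -0.1, 0.2]
gripper_width: 0.001
grasp_force: 0.0
shift [0.1095 0.0048 0.097 ] turn [-0.0066 -0.0397  0.0074] | pos [0.4336 0.25   0.3024] F [-0.3 -0.1  0.2] w 0.001 t 23.05
TCP Y,h 0.06760479350316642 0.12793430146421875
top arm 1 61 [ 0.0059  0.0555 -0.0377] phi-.35 = 0.253
scene arm 1 140 [ 0.0043  0.0578 -0.0392] phi-.35 = 0.257
top arm -1 103 [ 0.0026 -0.0443 -0.043 ] phi-.35 = -0.105
scene arm -1 87 [ 0.0043 -0.0414 -0.0498] phi-.35 = -0.12
top topplane slopes [-0.063  0.047  0.007] 230
scene topplane slopes [-0.149 -0.019  0.008] 99
top 223 rim offset ex,Y [-0.0002  0.0013] slope [-0.053 -0.083] rms 0.0007
scene 346 rim offset ex,Y [-0.0012 -0.0001] slope [-0.005 -0.006] rms 0.002
all 569 rim offset ex,Y [-0.0007  0.0005] slope [-0.025 -0.037] rms 0.0017
```

```bash
python3 -m inch '[[[0.03,0.005,0],[-0.0066,-0.04,0.007],0],[[0.04,0,0],[0,0,0],0],[[0.035,0,0.01],[0,0,0],0],[[0,0,0.03],[0,0,0],0],[[0,0,0.03],[0,0,0],0],[[0,0,0.023],[0,0,0],0],[[0,0,0],[0,0,0],0],[[0,0,0],[0,0,0],0]]'
python3 - <<'E'
from h import *
pp,Rt=tippath(1,np.radians(35),[.6,.6,.45,.35]); goto(pp[0],Rt);goto(pp[3],Rt)
E
```

```text
time: 23.95
tool_pos: [0.5158, 0.284, 0.2005]
tool_rot: [0.406, 0.7, 0.588, 0.01]
contact_force: [0.0, -0.3, 0.1]
gripper_width: 0.005
grasp_force: 0.0
shift [ 0.0017 -0.0065  0.0311] turn [ 0.0025 -0.0018 -0.0107] | pos [0.5158 0.284  0.2005] F [ 0.  -0.3  0.1] w 0.005 t 23.95
shift [-0.0025 -0.0065  0.0407] turn [ 0.0025 -0.0018 -0.0107] | pos [0.5158 0.284  0.2005] F [ 0.  -0.3  0.1] w 0.005 t 23.95
```

```bash
python3 -m inch '[[[0.001,-0.006,0.015],[0,0,-0.01],0],[[0,0,0.014],[0,0,0],0],[[-0.001,0,0.004],[0,0,0],0],[[-0.001,0,0.004],[0,0,0],0],[[-0.001,0,0.003],[0,0,0],0],[[0,0,0],[0,0,0],0],[[0,0,0],[0,0,0],0]]'
python3 - <<'E'
from h import *
pp,Rt=tippath(1,np.radians(35),[.35]); goto(pp[0],Rt)
save('top','te');im,d=save('scene','se')
arm2(('te','se'),-1);  capfit(names=('te','se'),h0=.034)
E
python3 -m inch '[[[-0.001,0,0.003],[0,0,0],0],[[0,0,0],[0,0,0],0],[[0,0,0],[0,0,0],0]]'
python3 - <<'E'
from h import *
save('top','te');im,d=save('scene','se')
arm2(('te','se'),-1);  capfit(names=('te','se'),h0=.034)
E
```

```text
time: 24.65
tool_pos: [0.5297, 0.261, 0.1692]
tool_rot: [0.406, 0.696, 0.592, 0.007]
contact_force: [-0.5, 0.3, 0.4]
gripper_width: -0.0
grasp_force: 0.3
shift [-0.0022  0.0007  0.0001] turn [ 0.0024 -0.0013  0.0028] | pos [0.5297 0.261  0.1692] F [-0.5  0.3  0.4] w -0.0 t 24.65
top arm -1 117 [ 0.0014 -0.0484 -0.0418] phi-.35 = 0.002
scene arm -1 94 [ 0.003  -0.0448 -0.0453] phi-.35 = 0.013
top topplane slopes [-0.039 -0.016  0.006] 234
scene topplane slopes [-0.195 -0.044  0.008] 106
top 211 rim offset ex,Y [-0.0016 -0.0012] slope [-0.011  0.012] rms 0.0006
scene 347 rim offset ex,Y [-0.0016 -0.0011] slope [-0.008  0.044] rms 0.0014
all 558 rim offset ex,Y [-0.0016 -0.0012] slope [-0.007  0.03 ] rms 0.0012
time: 25.05
tool_pos: [0.5309, 0.2584, 0.1677]
tool_rot: [0.406, 0.696, 0.592, 0.007]
contact_force: [-0.7, 1.2, 1.5]
gripper_width: 0.001
grasp_force: 0.6
top arm -1 119 [ 0.0019 -0.0492 -0.0421] phi-.35 = 0.008
scene arm -1 96 [ 0.0035 -0.0457 -0.0457] phi-.35 = 0.037
top topplane slopes [-0.038 -0.023  0.006] 230
scene topplane slopes [-0.197 -0.044  0.008] 111
top 208 rim offset ex,Y [-0.0011 -0.0017] slope [-0.021  0.023] rms 0.0007
scene 349 rim offset ex,Y [-0.0015 -0.0012] slope [-0.009  0.041] rms 0.0013
all 557 rim offset ex,Y [-0.0013 -0.0015] slope [-0.013  0.035] rms 0.0012
```

```bash
python3 -m inch '[[[0,0,-0.02],[0,0,0],0],[[0,0,-0.03],[0,0,0],0],[[0,0,0],[0,0,0],0],[[0,0,0],[0,0,0],0]]'
python3 - <<'E'
from h import *
save('top','tf');im,d=save('scene','sf')
arm2(('tf','sf'),1);arm2(('tf','sf'),-1);  capfit(names=('tf','sf'),h0=.034)
E
```

```text
time: 25.55
tool_pos: [0.5063, 0.2864, 0.2011]
tool_rot: [0.406, 0.696, 0.593, 0.008]
contact_force: [0.5, -0.3, 0.0]
gripper_width: 0.001
grasp_force: 0.0
top arm 1 33 [ 0.0058  0.0477 -0.0501] phi-.35 = 0.024
scene arm 1 144 [ 0.002   0.0481 -0.0435] phi-.35 = 0.02
top arm -1 115 [ 0.0003 -0.0474 -0.0422] phi-.35 = -0.009
scene arm -1 90 [ 0.0019 -0.0443 -0.0468] phi-.35 = -0.006
top topplane slopes [-0.056  0.006  0.006] 233
scene topplane slopes [-0.183 -0.004  0.007] 109
top 220 rim offset ex,Y [-0.0019 -0.0005] slope [-0.003 -0.005] rms 0.0012
scene 343 rim offset ex,Y [-0.0018 -0.0002] slope [-0.003  0.014] rms 0.0012
all 563 rim offset ex,Y [-0.0018 -0.0003] slope [-0.002  0.006] rms 0.0012
```

```bash
python3 -m inch '[[[0,0,-0.03],[0,0,0],0],[[0,0,-0.03],[0,0,0],0],[[0,0,0],[0,0,0],0],[[0,0,0],[0,0,0],0]]' && python3 -c "
from plant import manip
print(manip.job_done())"
```

```text
time: 26.05
tool_pos: [0.4769, 0.3192, 0.2404]
tool_rot: [0.406, 0.696, 0.592, 0.007]
contact_force: [0.9, -0.9, -0.6]
gripper_width: -0.001
grasp_force: 0.0
the job is handed in; nothing more can be done
None
```

The cap is fully home on the slanted fitting with both cam arms down by camera measurement; the +y arm needed a second push after the other's tilted the cap. The robot is clear, the tin, bottle and jar were never touched, and the job is handed in (about 26 s used), but no verdict came back.

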